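# Log a won hand on the mahjong scorer

## Task

The hand is over, so log it on the electronic scorer using only the fingertips: lightly press down and let go the winner's red cap, then the discarder's blue cap, and last the white cap on the grey score box that closes the entry. Do not press the green or yellow caps, and do not lift or push about the pucks or anything else on the table.

Things in the scene. Friction and masses are not known exactly. Their poses are not given: they have to be found in the camera images.
- red_puck: loose scoring puck with the red cap: grey round plastic body 64 mm across and 28 mm high, 0.3 kg, standing upright on the table; origin at the centre of its underside, z up. Only its cap is ever pressed
- red_top (a point): centre of the top face of the red cap (flat, 36 mm across), which stands 18 mm proud of its puck, 46 mm above the table when up; it goes down with the cap
- red_cap (a joint): how far the red cap is pressed straight down, m: 0 up, 0.014 fully down on a rubber stop; the press registers at 0.003. A spring returns it: about 1.5 N starts it moving, 3.3 N brings it to 0.003, 6 N to 0.0075, 9.9 N fully down
- blue_puck: loose scoring puck with the blue cap: grey round plastic body 64 mm across and 28 mm high, 0.3 kg, standing upright on the table; origin at the centre of its underside, z up. Only its cap is ever pressed
- blue_top (a point): centre of the top face of the blue cap (flat, 36 mm across), which stands 18 mm proud of its puck, 46 mm above the table when up; it goes down with the cap
- blue_cap (a joint): how far the blue cap is pressed straight down, m: 0 up, 0.014 fully down on a rubber stop; the press registers at 0.003. A spring returns it: about 1.5 N starts it moving, 3.3 N brings it to 0.003, 6 N to 0.0075, 9.9 N fully down
- green_puck: loose scoring puck with the green cap: grey round plastic body 64 mm across and 28 mm high, 0.3 kg, standing upright on the table; origin at the centre of its underside, z up. Only its cap is ever pressed
- green_top (a point): centre of the top face of the green cap (flat, 36 mm across), which stands 18 mm proud of its puck, 46 mm above the table when up; it goes down with the cap
- green_cap (a joint): how far the green cap is pressed straight down, m: 0 up, 0.014 fully down on a rubber stop; the press registers at 0.003. A spring returns it: about 1.5 N starts it moving, 3.3 N brings it to 0.003, 6 N to 0.0075, 9.9 N fully down
- yellow_puck: loose scoring puck with the yellow cap: grey round plastic body 64 mm across and 28 mm high, 0.3 kg, standing upright on the table; origin at the centre of its underside, z up. Only its cap is ever pressed
- yellow_top (a point): centre of the top face of the yellow cap (flat, 36 mm across), which stands 18 mm proud of its puck, 46 mm above the table when up; it goes down with the cap
- yellow_cap (a joint): how far the yellow cap is pressed straight down, m: 0 up, 0.014 fully down on a rubber stop; the press registers at 0.003. A spring returns it: about 1.5 N starts it moving, 3.3 N brings it to 0.003, 6 N to 0.0075, 9.9 N fully down
- score_box: grey score box fixed to the table, 100 mm (x) by 150 mm (y) by 36 mm high, with a dark display on its +y half and the white cap on its -y half; origin at the centre of its underside
- white_top (a point): centre of the top face of the white cap (flat, 36 mm across), 42 mm from the box centre towards its -y end, 18 mm proud of the box and 54 mm above the table when up; it goes down with the cap
- white_cap (a joint): how far the white cap is pressed straight down, m: same travel (0.014), registering depth (0.003) and spring as the other caps
- glass: loose drinking glass standing mouth down, 90 mm high, 72 mm across at the mouth; origin on its axis, at table level
- ashtray: loose round white ceramic ashtray, 100 mm across, 30 mm high; origin at the centre of its underside
- wind_disc: loose wooden wind disc, 48 mm across, 14 mm thick, lying flat; origin at the centre of its underside
- tile_a: loose mahjong tile lying face up, 36 x 26 x 21 mm, ivory face, green back; origin at the centre of its underside
- tile_b: loose mahjong tile lying face up, 36 x 26 x 21 mm, ivory face, green back; origin at the centre of its underside
- die: loose blue acrylic die, 20 mm; origin at the centre of its underside

How it is judged:
By the outcome, as a careful person would: the job done as asked, in the order asked, and still so for the second after the job is handed in, with the robot touching nothing.
It also fails if it takes over 48 s, if anything falls off the work surface, if the arm or the gripper's body presses on something with over 40 N, if the wrist force passes 120 N, or if a joint passes its speed limit or range.

## Robot

A 7-joint arm with a two-finger parallel gripper is mounted at the origin on the work surface. World frame = base frame: x ahead of the robot, y to its left, z up, the work surface at z = 0. Lengths are in m, angles in rad, forces in N, time in s.
With the tool pointing down it reaches from about 0.425 to 0.925 m from the base axis. Payload 6.8 kg.
Tool frame: the origin (TCP) lies midway between the tips of the shut fingers; the grasp point (between the pads) lies 19 mm behind it; z points along the fingers, x is the direction in which the jaws open and shut, and the axes are right-handed (so a half turn about z gives the same grasp; the last joint's range is limited). The gripper opens to 85 mm and grips with 20 to 120 N. Pads are 22 mm wide; open, the fingers measure 114 mm over their backs; the gripper's body (76 mm by 85 mm) begins 54 mm behind the grasp point. The pads swing forward as they close: fully open they stand 13 mm farther back than shut.
Start: joints at [-1.325, 0.477, 0.022, 1.555, -0.011, 1.109, -0.083], TCP at [0.234, 0.633, 0.231] pointing down, gripper open.
Joint ranges: [-2.96, 2.96], [-0.34, 2.1], [-1.41, 1.46], [0.24, 2.44], [-1.37, 4.51], [0.17, 1.92], [-2.96, 2.96]. Speed limits (rad/s): [2.39, 2.39, 3.14, 3.14, 3.14, 3.14, 3.14].

## Interface

Orientations are given as a unit quaternion [w, x, y, z].
In Python, from station import bot, imaging, nets gives the robot as it stands. The module is installed in compiled form; this text tells all that it offers.
- The arm moves only by the tool apply_moves, never from a script. Its argument "moves" is text: rows parted by semicolons, each of 7 numbers parted by spaces: the gripper command: -1 is fully open, 1 is shut, values between are in proportion, then the shift along the tool's x, y, z normalised to -1 to 1, where 1 is 120 mm, then the turn, a rotation vector about the tool's x, y, z normalised to -1 to 1, where 1 is 4 degrees. In form: hand dx dy dz rx ry rz; .... A call has 1 to 12 rows; each row shifts and turns the commanded pose from where the row before left it, along the tool's axes as they then stand; what a row does not reach is not made up. A row lasts 1/12 s, in which the tool goes at most 41.7 mm and 7.16 degrees, less where a joint would pass 70% of its speed; a pose out of reach is approached as far as the arm can. A call with a number of a shift or a turn outside -1 to 1 is refused whole. A call with a gripper value outside its range is refused whole. The fingers move at their own pace and stop on an object; "force" is the grip in N (left out, the last holds). Time passes only in rows, so rows that do not move let the fingers close. It gives the time, the measured TCP pose, the force and the opening at its end, in the units of the state.
- bot.get_obs(): the state, without advancing time (a new reading comes with each control period).
- imaging.read_camera(name): name is "scene" or "top" or "wrist"; returns a dict with "image" (400x640x3 uint8, red, green, blue), "fx", "fy", "cx", "cy" (pixels), "view" (4x4, takes a point from world to camera coordinates); the wrist camera has in their place "mount" (4x4, takes a point from camera to tool coordinates, whose origin is the TCP and whose axes are the tool frame's). Camera axes: x right, y down, z forward; pixel columns grow to the right and rows downward; lengths in m; the calibration is good to about 2 mm. A picture is of the moment at which its call begins: read the wrist's pose just before it. There is no depth.
- bot.hand_in(): hands the job in, once; it reports no verdict.
Trained networks look in a picture, given as the dict that the camera call returned (one of the last four; its "shot" number tells which), for a name from the list of things; names that differ only in an ending like _2 or _b are one class to them, and where a whole thing is asked for, a point or a joint stands for the part that bears it (a point fixed in the world has none). Each returns a list of dicts, best first, with "score" (0 to 1); they miss things now and then, are a little off and sometimes report something else, mostly with a low value. They report only what shows in the picture. A call takes as long as a camera call.
- nets.spot_in(picture, name): "rect" ([left, top, right, bottom] in pixels, round what is visible of it).
- nets.outline_of(picture, name): "region" (400x640 bool, what is visible of it) and "rect" ([left, top, right, bottom] in pixels, round what is visible of it).
- nets.spot_point(picture, name): "location" ([column, row] in pixels: a listed point, or the origin of a listed thing).
The state is a dict: "t": time; "q": joint angles; "joint_vel": joint speeds; "joint_torque": joint torques, N m; "eef_pos": TCP position; "tool_rot": TCP orientation; "contact_force": force on the tool from outside, world axes, zero at the start; "torque": the same for the moment, N m; "gripper_width": opening from 0.0 (shut) to 1.0 (fully open).
Only numpy, scipy, OpenCV 4.12 (cv2) and the standard library are available. Lean on these libraries where they do the work, as an engineer would, in place of code of your own. Each camera call takes 0.05 s, during which the arm holds its last target.

## Working session

There is one attempt and no reset: what is moved stays moved. The work goes in short steps, Python scripts to look and compute and a tool call to move; the robot and the scene stay as the last step left them, time stands still between calls to the robot, and variables do not carry over. Pictures are saved under pics/ and viewed, and the job is handed in when it is done.

Besides the shell and the picture viewer there is one more tool, called after ">>>" by a JSON object that holds its "method" and its "body", one argument or row to a line. apply_moves: Moves the arm, as the interface text tells. Scaled input: -1 to 1 covers 120 mm each way for a shift and 4 degrees each way for a turn. Its arguments: {"type":"object","properties":{"moves":{"type":"string"},"force":{"type":"number"}},"required":["moves"]}

```bash
mkdir -p pics; cat > h.py <<'E'
import numpy as np,cv2
from station import bot,imaging,nets
def ray(P,uv):
    V=np.array(P["view"]);R=V[:3,:3];t=V[:3,3]
    d=R.T@np.array([(uv[0]-P["cx"])/P["fx"],(uv[1]-P["cy"])/P["fy"],1.]);o=-R.T@t
    return o,d
def atz(P,uv,z):
    o,d=ray(P,uv);return o+d*(z-o[2])/d[2]
def proj(P,p):
    V=np.array(P["view"]);c=V[:3,:3]@p+V[:3,3];return P["fx"]*c[0]/c[2]+P["cx"],P["fy"]*c[1]/c[2]+P["cy"]
E
python3 - <<'E'
from h import *
o=bot.get_obs();print({k:np.round(v,3) for k,v in o.items()})
for n in["top","scene"]:
    P=imaging.read_camera(n);cv2.imwrite(f"pics/{n}0.png",P["image"][:,:,::-1])
    o,d=ray(P,(320,200));print(n,o)
    for nm,z in[("red_top",.046),("blue_top",.046),("green_top",.046),("yellow_top",.046),("white_top",.054),("glass",0),("ashtray",0),("score_box",0)]:
        r=nets.spot_point(P,nm)
        print(nm,[(np.round(x["location"],1),round(x["score"],2),np.round(atz(P,x["location"],z),4)) for x in r[:2]])
        if nm.endswith("_top"):
            r=nets.outline_of(P,nm); print("   outl",[(np.round(x["rect"],0),round(x["score"],2)) for x in r[:2]])
E
```

```text
{'t': np.float64(0.0), 'q': array([-1.325,  0.478,  0.022,  1.556, -0.012,  1.109, -0.083]), 'joint_vel': array([ 0.001,  0.   ,  0.   , -0.   ,  0.001, -0.001, -0.002]), 'joint_torque': array([ 0.0000e+00, -5.9646e+01,  1.6080e+00, -2.8120e+01,  1.2000e-02,
        9.0000e-03, -0.0000e+00]), 'eef_pos': array([0.234, 0.633, 0.23 ]), 'tool_rot': array([ 0.001,  0.821,  0.572, -0.001]), 'contact_force': array([ 0.765, -0.381, -0.153]), 'torque': array([-0.002, -0.009, -0.005]), 'gripper_width': np.float64(1.0)}
top [ 0.42648592 -0.01928711  1.07139579]
red_top [(array([194.7, 236.9]), 0.76, array([0.4855, 0.3111, 0.046 ]))]
   outl [(array([188., 229., 204., 249.]), 0.64), (array([269., 248., 287., 264.]), 0.17)]
blue_top [(array([460.6, 203.8]), 0.53, array([ 0.5534, -0.3458,  0.046 ]))]
   outl [(array([450., 196., 463., 212.]), 0.73)]
green_top [(array([277.5, 257.6]), 0.66, array([0.4309, 0.107 , 0.046 ]))]
   outl [(array([184., 284., 208., 304.]), 0.53), (array([271., 250., 283., 264.]), 0.48)]
yellow_top [(array([349.2, 253.7]), 0.42, array([ 0.4368, -0.0681,  0.046 ]))]
   outl
[... 839 characters left out ...]
_top [(array([388.7, 130.6]), 0.71, array([0.3826, 0.2845, 0.046 ])), (array([343.8, 162.6]), 0.66, array([0.4363, 0.1102, 0.046 ]))]
   outl [(array([338., 159., 349., 168.]), 0.7), (array([177., 260., 198., 280.]), 0.16)]
yellow_top [(array([279.2, 185.9]), 0.54, array([ 0.4335, -0.0724,  0.046 ]))]
   outl [(array([272., 180., 290., 196.]), 0.5)]
white_top [(array([318.8, 209.9]), 0.66, array([ 0.5545, -0.0219,  0.054 ]))]
   outl [(array([312., 207., 328., 223.]), 0.45)]
glass [(array([442.2, 220.4]), 0.77, array([0.6846, 0.2488, 0.    ]))]
ashtray [(array([181.3, 201.7]), 0.8, array([ 0.325 , -0.3063,  0.    ]))]
score_box [(array([335.4, 223.3]), 0.75, array([0.5714, 0.0136, 0.    ]))]
```

```bash
python3 - <<'E'
import cv2
a=cv2.imread("pics/top0.png")[130:330,150:500];cv2.imwrite("pics/top0c.png",cv2.resize(a,None,fx=2.25,fy=2.25,interpolation=cv2.INTER_CUBIC))
a=cv2.imread("pics/scene0.png")[90:340,130:480];cv2.imwrite("pics/scene0c.png",cv2.resize(a,None,fx=2.25,fy=2.25,interpolation=cv2.INTER_CUBIC))
E
```

```text
(no output)
```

View pics/top0c.png

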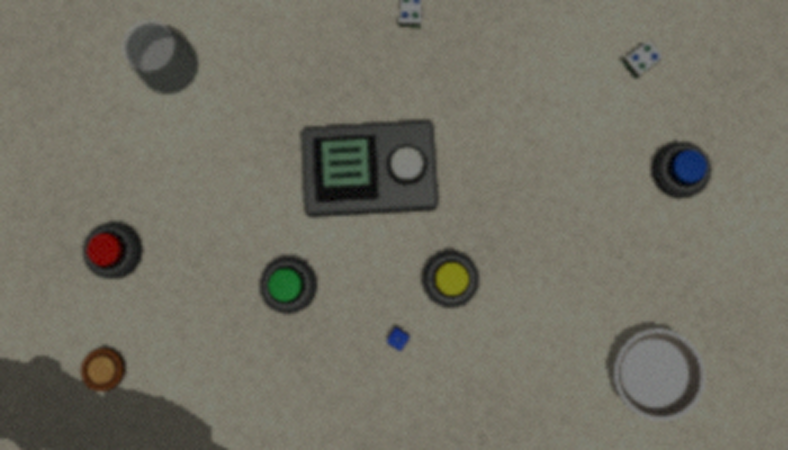

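View pics/scene0c.png

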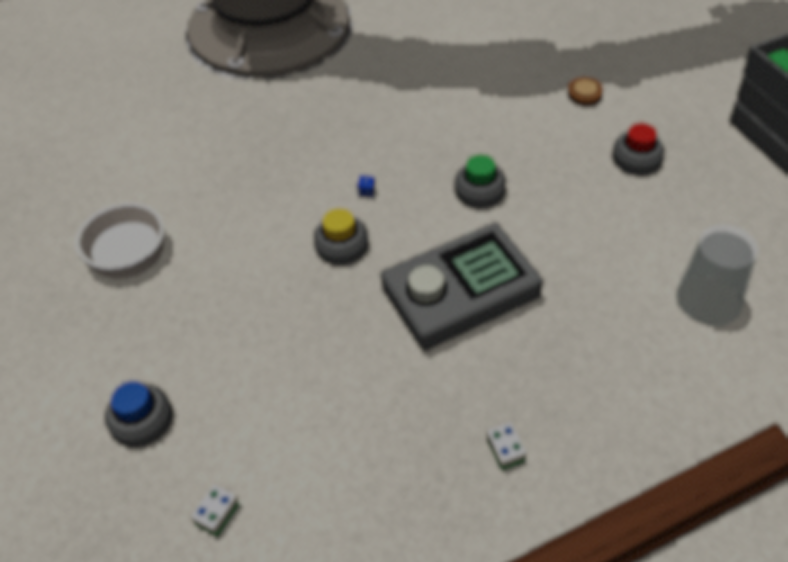

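```bash
cat > cap.py <<'E'
from h import *
C={"red":((0,8),(172,180)),"blue":((105,130),)}
def colour(P,name,box):
    h=cv2.cvtColor(P["image"],cv2.COLOR_RGB2HSV); m=np.zeros(h.shape[:2],np.uint8)
    if name=="white":
        m=((h[...,2]>115)&(h[...,1]<60)).astype(np.uint8)
    else:
        for a,b in C[name]: m|=cv2.inRange(h,(a,130,60),(b,255,255))//255
    x0,y0,x1,y1=box; k=np.zeros_like(m);k[y0:y1,x0:x1]=1;m&=k
    n,l,s,c=cv2.connectedComponentsWithStats(m); i=1+np.argmax(s[1:,4]); return c[i],s[i]
E
python3 - <<'E'
from cap import *
B={"top":{"red":(180,220,215,265),"blue":(435,185,475,225),"white":(320,190,344,216)},"scene":{"red":(395,130,430,175),"blue":(170,250,210,295),"white":(308,202,332,230)}}
for n in B:
    P=imaging.read_camera(n)
    for c,b in B[n].items():
        uv,s=colour(P,c,b); z=.054 if c=="white" else .046
        # bias model: silhouette of proud cap (18mm): hull of projected top and bottom discs
        p=atz(P,uv,z)
        for _ in range(5):
            t=np.linspace(0,6.283,60);pts=[proj(P,p+np.array([.018*np.cos(a),.018*np.sin(a),dz])) for a in t for dz in(0,-.018)]
            hl=cv2.convexHull(np.array(pts,np.float32));M=cv2.moments(hl);mc=np.array([M["m10"]/M["m00"],M["m01"]/M["m00"]])
            p=p+atz(P,uv,z)-atz(P,mc,z)
        print(n,c,uv.round(1),s,"raw",atz(P,uv,z).round(4),"corr",p.round(4),M["m00"])
E
```

```text
top red [195.3 240.5] [188 234  15  14 171] raw [0.4767 0.3094 0.046 ] corr [0.4771 0.3121 0.046 ] 198.5592152636964
top blue [456.5 203.5] [450 197  14  14 162] raw [ 0.5544 -0.3358  0.046 ] corr [ 0.5555 -0.3383  0.046 ] 198.4502167114988
top white [330.4 202. ] [325 196  12  13 117] raw [ 0.5639 -0.025   0.054 ] corr [ 0.5649 -0.025   0.054 ] 177.84565996495076
scene red [414.8 149.8] [409 145  12  11 101] raw [0.4826 0.3025 0.046 ] corr [0.4751 0.3096 0.046 ] 161.50861947028898
scene blue [187.4 267.2] [180 260  17  15 185] raw [ 0.5589 -0.3368  0.046 ] corr [ 0.5524 -0.3375  0.046 ] 277.1793381359894
scene white [319.  213.5] [312 208  15  12 153] raw [ 0.5642 -0.0263  0.054 ] corr [ 0.5577 -0.0233  0.054 ] 216.63886605855078
```

>>> {"method": "apply_moves", "body": {
  "moves": "1 -0.07 0.1 0 0 0 0;1 -0.13 0.2 0 0 0 0;1 -0.13 0.2 0 0 0 0;1 -0.13 0.2 0 0 0 0;1 -0.13 0.2 0 0 0 0;1 -0.13 0.2 0 0 0 0;1 -0.13 0.2 0 0 0 0;1 -0.13 0.2 0 0 0 0;1 -0.13 0.2 0 0 0 0;1 -0.13 0.2 0 0 0 0;1 -0.13 0.2 0 0 0 0;1 -0.13 0.2 0 0 0 0",
  "force": 20
}}

```text
t: 2.5
eef_pos: [0.4314, 0.3662, 0.2315]
tool_rot: [0.0, 0.821, 0.571, 0.0]
contact_force: [-0.3, 0.4, -0.5]
gripper_width: 0.001
```

>>> {"method": "apply_moves", "body": {
  "moves": "1 -0.13 0.2 0 0 0 0;1 -0.13 0.2 0 0 0 0;1 -0.07 0.1 0 0 0 0;1 0 0 0 0 0 0;1 0 0 0 0 0 0;1 0 0 0 0 0 0"
}}

```text
t: 3.0
eef_pos: [0.4722, 0.3114, 0.2313]
tool_rot: [-0.0, 0.82, 0.572, 0.0]
contact_force: [-1.2, 0.2, -0.6]
gripper_width: 0.006
```

```bash
cat > wr.py <<'E'
from cap import *
from scipy.spatial.transform import Rotation as Ro
def wrist(fn):
    o=bot.get_obs();P=imaging.read_camera("wrist")
    cv2.imwrite(fn,P["image"][:,:,::-1])
    w,x,y,z=o["tool_rot"];T=np.eye(4);T[:3,:3]=Ro.from_quat([x,y,z,w]).as_matrix();T[:3,3]=o["eef_pos"]
    P["view"]=np.linalg.inv(T@np.array(P["mount"]));return o,P,T
def meas(P,c,box=(0,0,640,400)):
    uv,s=colour(P,c,box); z=.054 if c=="white" else .046
    p=atz(P,uv,z)
    for _ in range(5):
        t=np.linspace(0,6.283,60);pts=[proj(P,p+np.array([.018*np.cos(a),.018*np.sin(a),dz])) for a in t for dz in(0,-.018)]
        hl=cv2.convexHull(np.array(pts,np.float32));M=cv2.moments(hl);mc=np.array([M["m10"]/M["m00"],M["m01"]/M["m00"]])
        p=p+atz(P,uv,z)-atz(P,mc,z)
    return uv,s,atz(P,uv,z),p,M["m00"]
E
python3 - <<'E'
from wr import *
o,P,T=wrist("pics/w_red.png")
uv,s,raw,p,a=meas(P,"red");print(uv,s,raw,p,a)
d=T[:3,:3].T@(p-T[:3,3]);print("tool delta",d,"units",d/.12, "tcp px",proj(P,T[:3,3]),"cam",ray(P,(0,0))[0],o["t"])
E
```

```text
[318.09818182 176.91272727] [302 161  33  33 825] [0.47673497 0.31073585 0.046     ] [0.47871211 0.31002085 0.046     ] 991.7715246877633
tool delta [0.00085533 0.00668437 0.18532677] units [0.00712778 0.05570306 1.54438978] tcp px (np.float64(316.8365178986419), np.float64(263.42658251357136)) cam [0.39414557 0.34059348 0.37492938] 3.0
```

View pics/w_red.png

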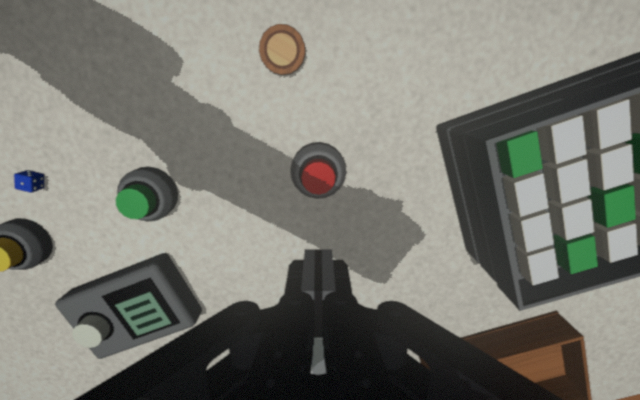

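>>> {"method": "apply_moves", "body": {
  "moves": "1 0 0.045 0.1 0 0 0;1 0 0 0.2 0 0 0;1 0 0 0.2 0 0 0;1 0 0 0.2 0 0 0;1 0 0 0.2 0 0 0;1 0 0 0.2 0 0 0;1 0 0 0.2 0 0 0;1 0 0 0.1 0 0 0;1 0 0 0 0 0 0;1 0 0 0 0 0 0"
}}

```text
t: 3.88
eef_pos: [0.4777, 0.3091, 0.0629]
tool_rot: [0.0, 0.82, 0.572, -0.001]
contact_force: [-0.1, -0.3, 0.9]
gripper_width: -0.004
```

>>> {"method": "apply_moves", "body": {
  "moves": "1 0 0 0.05 0 0 0;1 0 0 0.05 0 0 0;1 0 0 0.025 0 0 0;1 0 0 0.015 0 0 0;1 0 0 0.015 0 0 0;1 0 0 0.015 0 0 0;1 0 0 0 0 0 0"
}}

```text
t: 4.47
eef_pos: [0.4781, 0.309, 0.043]
tool_rot: [-0.0, 0.82, 0.572, 0.0]
contact_force: [-1.3, 0.1, 2.5]
gripper_width: -0.001
```

>>> {"method": "apply_moves", "body": {
  "moves": "1 0 0 0.015 0 0 0;1 0 0 0.015 0 0 0;1 0 0 0 0 0 0;1 0 0 0 0 0 0"
}}

```text
t: 4.8
eef_pos: [0.4782, 0.309, 0.0395]
tool_rot: [-0.0, 0.821, 0.572, 0.0]
contact_force: [-0.8, 0.7, 5.6]
gripper_width: -0.004
```

>>> {"method": "apply_moves", "body": {
  "moves": "1 0 0 -0.03 0 0 0;1 0 0 -0.05 0 0 0;1 0 0 -0.07 0 0 0;1 0 0 -0.15 0 0 0;1 0 0 -0.2 0 0 0;1 0 0 -0.2 0 0 0;1 0 0 -0.2 0 0 0;1 0 0 -0.2 0 0 0;1 0 0 -0.2 0 0 0;1 0 0 -0.1 0 0 0;1 0 0 0 0 0 0"
}}

```text
t: 5.72
eef_pos: [0.4795, 0.3099, 0.2105]
tool_rot: [-0.0, 0.821, 0.572, 0.003]
contact_force: [0.9, 0.8, 0.2]
gripper_width: -0.002
```

```bash
python3 - <<'E'
from wr import *
o,P,T=wrist("pics/w_red2.png")
print(o["q"].round(2),o["eef_pos"].round(4));uv,s,raw,p,a=meas(P,"red");print(uv,s,raw,p)
E
```

```text
[-0.81  0.32  0.15  1.84 -0.06  0.97  0.59] [0.4795 0.3099 0.2105]
[316.2972973  174.76091476] [299 158  36  35 962] [0.47686684 0.31066895 0.046     ] [0.47879888 0.30996474 0.046     ]
```

>>> {"method": "apply_moves", "body": {
  "moves": "1 -0.1 0.05 0 0 0 0;1 -0.1 0.05 0 0 0 0;1 -0.2 0.103 0 0 0 0;1 -0.2 0.103 0 0 0 0;1 -0.2 0.103 0 0 0 0;1 -0.2 0.103 0 0 0 0;1 -0.2 0.103 0 0 0 0;1 -0.2 0.103 0 0 0 0;1 -0.2 0.103 0 0 0 0;1 -0.2 0.103 0 0 0 0;1 -0.2 0.103 0 0 0 0;1 -0.2 0.103 0 0 0 0"
}}

```text
t: 6.77
eef_pos: [0.5122, 0.011, 0.2059]
tool_rot: [-0.0, 0.821, 0.571, -0.001]
contact_force: [1.1, 0.5, -0.1]
gripper_width: 0.0
```

>>> {"method": "apply_moves", "body": {
  "moves": "1 -0.2 0.103 0 0 0 0;1 -0.2 0.103 0 0 0 0;1 -0.2 0.103 0 0 0 0;1 -0.2 0.103 0 0 0 0;1 -0.2 0.103 0 0 0 0;1 -0.2 0.103 0 0 0 0;1 -0.2 0.103 0 0 0 0;1 -0.2 0.103 0 0 0 0;1 -0.2 0.103 0 0 0 0;1 -0.2 0.103 0 0 0 0;1 -0.2 0.103 0 0 0 0;1 -0.1 0.05 0 0 0 0"
}}

```text
t: 7.77
eef_pos: [0.5485, -0.2988, 0.2059]
tool_rot: [-0.0, 0.822, 0.569, -0.002]
contact_force: [-0.5, -1.1, 0.7]
gripper_width: 0.002
```

>>> {"method": "apply_moves", "body": {
  "moves": "1 -0.2 0.103 0 0 0 0;1 -0.1 0.05 0 0 0 0;1 -0.04 0 0 0 0 0;1 0 0 0 0 0 0;1 0 0 0 0 0 0;1 0 0 0 0 0 0"
}}

```text
t: 8.27
eef_pos: [0.5546, -0.3365, 0.2071]
tool_rot: [-0.001, 0.82, 0.572, 0.0]
contact_force: [0.0, 0.1, -0.2]
gripper_width: -0.003
```

```bash
python3 - <<'E'
from wr import *
o,P,T=wrist("pics/w_blue.png")
uv,s,raw,p,a=meas(P,"blue");print(uv,s,raw,p,a)
print(o["eef_pos"],o["tool_rot"])
for q in(raw,p):
    d=T[:3,:3].T@(q-T[:3,3]);print("tool delta",d,"units",d/.12)
E
```

```text
[318.54702703 178.96108108] [301 162  36  34 925] [ 0.55511067 -0.33516903  0.046     ] [ 0.55712827 -0.3358802   0.046     ] 1148.709289428778
[ 0.55457842 -0.33651793  0.20705394] [-6.40966596e-04  8.19985301e-01  5.72384143e-01  2.97398281e-04]
tool delta [1.25297961e-03 1.49049581e-04 1.61055529e-01] units [1.04414967e-02 1.24207984e-03 1.34212940e+00]
tool delta [0.00128098 0.00228814 0.16105404] units [0.01067484 0.01906782 1.34211702]
```

View pics/w_blue.png

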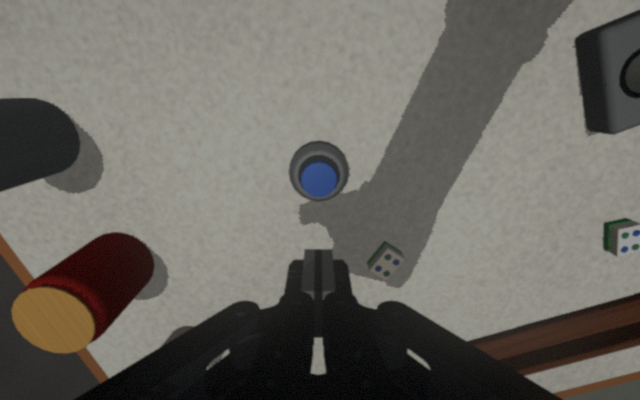

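>>> {"method": "apply_moves", "body": {
  "moves": "1 0.01 0.01 0.1 0 0 0;1 0 0 0.2 0 0 0;1 0 0 0.2 0 0 0;1 0 0 0.2 0 0 0;1 0 0 0.2 0 0 0;1 0 0 0.2 0 0 0;1 0 0 0.1 0 0 0;1 0 0 0 0 0 0;1 0 0 0 0 0 0"
}}

```text
t: 9.07
eef_pos: [0.5559, -0.3373, 0.063]
tool_rot: [-0.0, 0.82, 0.572, -0.0]
contact_force: [0.2, -0.4, -0.3]
gripper_width: -0.003
```

>>> {"method": "apply_moves", "body": {
  "moves": "1 0 0 0.05 0 0 0;1 0 0 0.05 0 0 0;1 0 0 0.025 0 0 0;1 0 0 0.015 0 0 0;1 0 0 0.015 0 0 0;1 0 0 0.015 0 0 0;1 0 0 0.015 0 0 0;1 0 0 0.015 0 0 0;1 0 0 0 0 0 0;1 0 0 0 0 0 0"
}}

```text
t: 9.9
eef_pos: [0.556, -0.3377, 0.0396]
tool_rot: [0.0, 0.821, 0.572, 0.0]
contact_force: [-0.8, 0.4, 4.6]
gripper_width: -0.001
```

>>> {"method": "apply_moves", "body": {
  "moves": "1 0 0 -0.03 0 0 0;1 0 0 -0.05 0 0 0;1 0 0 -0.07 0 0 0;1 0 0 -0.15 0 0 0;1 0 0 -0.2 0 0 0;1 0 0 -0.2 0 0 0;1 0 0 -0.2 0 0 0;1 0 0 -0.2 0 0 0;1 0 0 -0.2 0 0 0;1 0 0 -0.1 0 0 0;1 0 0 0 0 0 0"
}}

```text
t: 10.82
eef_pos: [0.5573, -0.3389, 0.2109]
tool_rot: [0.003, 0.821, 0.571, 0.001]
contact_force: [0.2, -0.1, -0.3]
gripper_width: -0.002
```

>>> {"method": "apply_moves", "body": {
  "moves": "1 0.1 -0.035 0 0 0 0;1 0.1 -0.035 0 0 0 0;1 0.2 -0.07 0 0 0 0;1 0.2 -0.07 0 0 0 0;1 0.2 -0.07 0 0 0 0;1 0.2 -0.07 0 0 0 0;1 0.2 -0.07 0 0 0 0;1 0.2 -0.07 0 0 0 0;1 0.2 -0.07 0 0 0 0;1 0.2 -0.07 0 0 0 0;1 0.2 -0.07 0 0 0 0;1 0.2 -0.07 0 0 0 0"
}}

```text
t: 11.82
eef_pos: [0.559, -0.0549, 0.2055]
tool_rot: [-0.001, 0.82, 0.572, -0.001]
contact_force: [-0.3, -0.5, -0.2]
gripper_width: -0.001
```

>>> {"method": "apply_moves", "body": {
  "moves": "1 0.15 -0.035 0 0 0 0;1 0.1 -0.035 0 0 0 0;1 0 0 0 0 0 0;1 0 0 0 0 0 0;1 0 0 0 0 0 0"
}}

```text
t: 12.23
eef_pos: [0.5627, -0.0283, 0.2068]
tool_rot: [0.0, 0.821, 0.571, -0.001]
contact_force: [-0.9, -0.4, 0.7]
gripper_width: 0.0
```

```bash
python3 - <<'E'
from wr import *
o,P,T=wrist("pics/w_white.png")
print(o["eef_pos"],o["tool_rot"],o["t"])
u,v=proj(P,np.array([.5645,-.025,.054]));print(u,v)
r=nets.outline_of(P,"white_top");print([(x["rect"],x["score"]) for x in r[:2]])
for x in nets.spot_point(P,"white_top")[:2]: print(x, atz(P,x["location"],.054))
g=cv2.cvtColor(P["image"],cv2.COLOR_RGB2GRAY)
x0,y0=int(u)-70,int(v)-60;m=(g[y0:y0+110,x0:x0+140]>105).astype(np.uint8)
n,l,s,c=cv2.connectedComponentsWithStats(m)
for i in range(1,n):
    if s[i,4]>200: q=atz(P,c[i]+[x0,y0],.054);print(s[i],c[i]+[x0,y0],q,(T[:3,:3].T@(q-T[:3,3])/.12))
E
```

```text
[ 0.56265998 -0.02829138  0.20683837] [ 7.28747310e-05  8.20884651e-01  5.71093668e-01 -6.38112836e-04] 12.2333
321.3482550158395 181.78546505382286
[([304.6, 160.7, 341.1, 198.0], 0.76)]
{'location': [322.2, 182.1], 'score': 0.93} [ 0.56507364 -0.02434665  0.054     ]
{'location': [363.8, 301.7], 'score': 0.35} [ 0.7075973  -0.02833142  0.054     ]
[   0    0   76  110 4599] [273.28897586 180.46270928] [ 0.54739591 -0.06738821  0.054     ] [-0.34826555 -0.00520352  1.27405112]
[ 53  46  20  33 430] [313.14418605 184.09302326] [ 0.56392441 -0.03312681  0.054     ] [-0.03267687  0.02466616  1.27367603]
```

View pics/w_white.png

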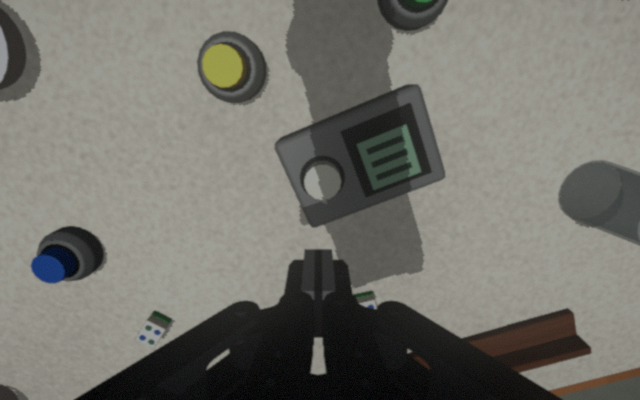

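>>> {"method": "apply_moves", "body": {
  "moves": "1 0.035 0 0.1 0 0 0;1 0 0 0.2 0 0 0;1 0 0 0.2 0 0 0;1 0 0 0.2 0 0 0;1 0 0 0.2 0 0 0;1 0 0 0.15 0 0 0;1 0 0 0.08 0 0 0;1 0 0 0 0 0 0;1 0 0 0 0 0 0"
}}

```text
t: 13.13
eef_pos: [0.5646, -0.0234, 0.0714]
tool_rot: [-0.0, 0.821, 0.571, -0.0]
contact_force: [-0.1, -0.5, -0.4]
gripper_width: 0.003
```

```bash
python3 - <<'E'
from wr import *
P=imaging.read_camera("scene");cv2.imwrite("pics/s2.png",cv2.resize(P["image"][130:310,190:450,::-1],None,fx=3,fy=3))
E
```

```text
(no output)
```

View pics/s2.png

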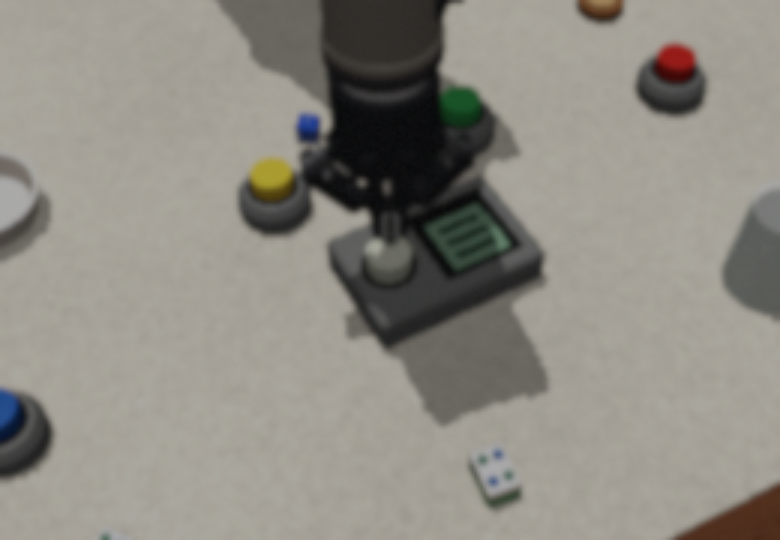

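The fingertips (about 390,230 in the crop) stand over the white cap (388,258). I'll press it now.

>>> {"method": "apply_moves", "body": {
  "moves": "1 0 0 0.05 0 0 0;1 0 0 0.05 0 0 0;1 0 0 0.025 0 0 0;1 0 0 0.015 0 0 0;1 0 0 0.015 0 0 0;1 0 0 0.015 0 0 0;1 0 0 0.015 0 0 0;1 0 0 0.015 0 0 0;1 0 0 0 0 0 0;1 0 0 0 0 0 0"
}}

```text
t: 14.02
eef_pos: [0.5646, -0.023, 0.0478]
tool_rot: [-0.0, 0.821, 0.572, -0.0]
contact_force: [-2.0, -0.2, 5.1]
gripper_width: -0.005
```

>>> {"method": "apply_moves", "body": {
  "moves": "1 0 0 -0.03 0 0 0;1 0 0 -0.05 0 0 0;1 0 0 -0.07 0 0 0;1 0 0 -0.15 0 0 0;1 0 0 -0.2 0 0 0;1 0 0 -0.2 0 0 0;1 0 0 -0.2 0 0 0;1 0 0 -0.2 0 0 0;1 0 0 -0.2 0 0 0;1 0 0 -0.1 0 0 0;1 0 0 0 0 0 0;1 0 0 0 0 0 0"
}}

```text
t: 15.02
eef_pos: [0.5648, -0.023, 0.2159]
tool_rot: [0.0, 0.82, 0.572, 0.001]
contact_force: [-0.1, -0.3, -0.9]
gripper_width: 0.002
```

```bash
python3 - <<'E'
from wr import *
P=imaging.read_camera("scene");cv2.imwrite("pics/s3.png",cv2.resize(P["image"][90:340,130:480,::-1],None,fx=2.25,fy=2.25))
for c,b in{"red":(395,130,430,175),"blue":(170,250,210,295)}.items():print(c,meas(P,c,b)[:2])
o=bot.get_obs();print(o["t"],o["eef_pos"],o["contact_force"])
E
```

```text
red (array([414.72477064, 150.19266055]), array([409, 145,  12,  11, 109], dtype=int32))
blue (array([187.58823529, 267.22994652]), array([180, 260,  17,  15, 187], dtype=int32))
15.0667 [ 0.56407534 -0.02294133  0.21485603] [ 0.38083593  0.40435256 -0.89979298]
```

View pics/s3.png

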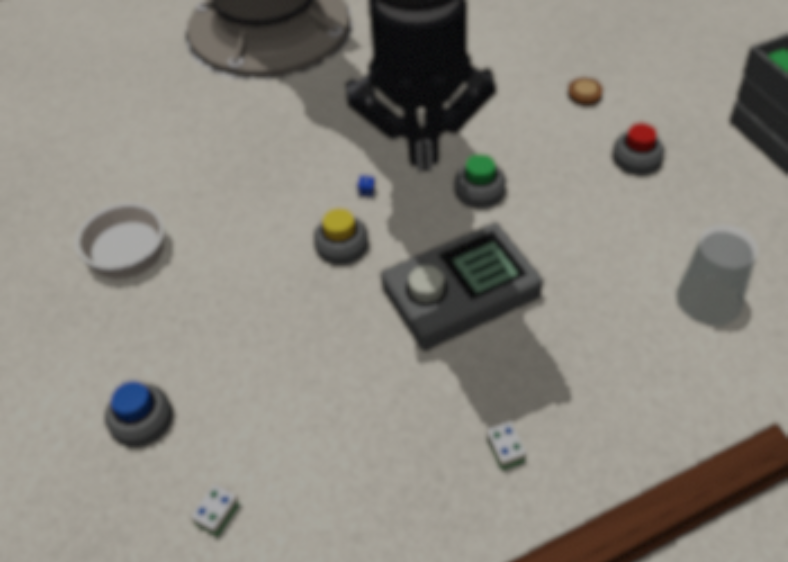

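All the caps are up, nothing has moved from the first scene picture, and the arm is clear above the box.

```bash
python3 -c "
from station import bot
print(bot.hand_in())"
```

```text
the job is handed in; nothing more can be done
None
```

I pressed and released the red cap, then the blue, then the white with the shut fingertips, and handed the job in at about 15 s of the 48 s allowed. The hand-in reports no verdict.

| Cap | Upward force on the tool (N) | Depth from fingertip height (mm) |
|---|---|---|
| Red | 5.6 | 6.5 |
| Blue | 4.6 | 6.4 |
| White | 5.1 | 6.2 |

- **Presses:** All three depths are past the 3 mm at which a press registers. The forces agree to within about 1.5 mm of depth, and none is near the 9.9 N that bottoms a cap.
- **Last picture:** Every cap looked up again. The red and blue caps were within 0.5 px of where they started, and the other objects looked unmoved. The green and yellow caps were not touched, and the tool was clear at z = 0.215 m with forces within 1 N of zero.
- **Disagreements:** The networks' first position for the red cap was about 9 mm off in the top view. Their white cap position there was about 6 to 8 mm off. I used colour centroids and the wrist camera instead, which agreed to a few mm. For the white cap, shadow spoiled the colour measurement in the wrist picture, so there I used the network's point together with the earlier estimate.

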